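Shut the red line at the bench gas valve box

ROBOT

A 6-joint arm with a two-finger parallel gripper is mounted at the origin on the work surface. World frame = base frame: x ahead of the robot, y to its left, z up, the work surface at z = 0. Lengths are in mm, angles in rad, forces in N, time in s.
With the tool pointing down it reaches from about 325 to 925 mm from the base axis. Payload 3.1 kg.
Tool frame: the origin (TCP) lies at the very end of the fingers, on their centre line; the grasp point (between the pads) lies 19 mm behind it; z points along the fingers, y is the direction in which the jaws open and shut (so a half turn about z gives the same grasp; the last joint's range is limited). The gripper opens to 85 mm and grips with 20 to 120 N. Pads are 22 mm wide; open, the fingers measure 114 mm over their backs; the gripper's body (76 mm by 85 mm) begins 54 mm behind the grasp point. The pads swing forward as they close: fully open they stand 13 mm farther back than shut.
Start: joints at [-1.454, 0.217, 1.613, -0, 1.311, -0.112], TCP at [141.776, -608.719, 231.3] pointing down, gripper open.
Joint ranges: [-2.75, 2.75], [-0.78, 2.1], [0.31, 2.55], [-1.13, 4.27], [0.13, 2.63], [-2.58, 2.58]. Speed limits (rad/s): [2.79, 2.79, 3.14, 3.14, 3.14, 3.14].

INTERFACE

Orientations are given as a unit quaternion [x, y, z, w].
In Python, from rig import * gives the robot as it stands.
- The arm moves only by the tool step_arm, never from a script. Its argument "targets" is text: rows parted by semicolons, each of 7 numbers parted by spaces: the turn, a rotation vector about the world's x, y, z in degrees, then the shift along the world's x, y, z in cm, then the gripper's target within -1 to 1 (fully open at 1, half-way at 0, shut at -1). A call has exactly 5 rows; each row shifts and turns the pose as measured when the row begins; what a row does not reach is not made up. A row lasts 1/8 s, in which the tool goes at most 62.5 mm and 10.7 degrees, less where a joint would pass 70% of its speed; a pose out of reach is approached as far as the arm can. A call is refused whole if a number of a shift passes 6.25 or a number of a turn 10.7, either way. A call with a gripper value outside its range is refused whole. The fingers move at their own pace and stop on an object; "squeeze" is the grip in N (left out, the last holds). Time passes only in rows, so rows that do not move let the fingers close, or fill a call up. It gives the time, the measured TCP pose, the force and the opening at its end, in the units of the state.
- get_obs(): the state, without advancing time (a new reading comes with each control period).
- capture(name): name is "scene" or "top" or "wrist"; returns (picture, depth): 400x640x3 uint8, blue, green, red; 400x640 float32, mm along the optical axis (not along the pixel's ray), 0 where there is no reading.
- camera_model(name): a dict with "intrinsics" (3x3 intrinsics, pixels), "position" and "orientation" of the camera in the world. Camera axes: x right, y down, z forward; pixel columns grow to the right and rows downward; lengths in mm; the calibration is good to about 2 mm. A picture is of the moment at which its call begins: read the wrist's pose just before it. camera_model takes no time and is no camera call; for the wrist camera it gives the pose at the moment of the call.
- sign_off(): hands the job in, once; it reports no verdict.
The state is a dict: "clock": time; "joint_pos": joint angles; "joint_velocities": joint speeds; "joint_torque": joint torques, N m; "tool_pos": TCP position; "eef_rot": TCP orientation; "wrist_force": force on the tool from outside, world axes, zero at the start; "ft_torque": the same for the moment, N m; "finger_gap": finger opening in mm.
Only numpy, scipy, OpenCV 4.12 (cv2) and the standard library are available. Lean on these libraries where they do the work, as an engineer would, in place of code of your own. Each camera call takes 0.05 s, during which the arm holds its last target. There are 200 camera calls.

TASK

Isolate the red gas line at the bench valve box: push the box's cover fully aside along its rails, then push the red valve handle fully shut, square across its pipe, against its stop. Leave the cover open, leave both blue handles open as they are, and do not pick up or shift any of the other things on the bench.

Things in the scene. Friction and masses are not known exactly. Their poses are not given: they have to be found in the camera images.
- box: the bench valve box, fixed to the bench: a white sheet-metal box 540 mm long (its y), 140 mm wide (its x; 152 mm over the rails), rim 84 mm above the bench. Origin: centre of its underside; x across it, away from the worker; y along it to the valve end; z up. The -y half is closed, flat top at 84 mm. Tubes below 46 mm stand out of both long sides, up to 107 mm from the middle line
- compartment (a point): centre of the mouth of the valve compartment (the box's +y half), at the rim, 84 mm above the bench; axes as the box. Inside it is open y -135 to +130 mm and x -65 to +65 mm from here, walls 5 mm. In it stand three valves, one red and two blue, stems at x +20 mm and y -73, -2 and +69 mm; which stands where differs. Their pipes run along x. Hidden by the cover at first
- cover (a joint): slide of the aluminium cover, m: 0 = shut, over the whole valve compartment; 0.268 = fully aside, over the closed half, against its stop. Grows as the cover moves towards the box's -y end. It may start up to 25 mm ajar. The cover is captive in its rails and stays where it is left; it takes about 3 N to slide
- cover_edge (a point): middle of the cover's black end face at the valve (+y) end, pushed towards the box's -y to open; axes as the box; moves with the cover. The cover is a flat shallow pan 270 mm long, 156 mm wide, from 86 to 110 mm above the bench (this point 98 mm). A fingertip pushing it passes above the 84 mm rim of the box's end wall
- red_handle (a joint): turn of the red valve handle, rad: 0 = open, the handle along its pipe and pointing to the box's -x; 1.571 = shut, square across the pipe and pointing to the box's +y, against its stop. Grows clockwise seen from above. It starts between 0 and 0.25; it has stiff friction (0.2 N m, about 5 N near its tip), and stays where it is left
- red_handle_stem (a point): on the red handle's turning axis at half the handle's height, 69 mm above the bench. The handle is a straight red plastic lever 13 mm wide and 14 mm tall, from 62 to 76 mm above the bench, reaching 52 mm from this axis to its round end. Under it the valve body and pipe reach up to 47 mm above the bench, and at the stem alone 61 mm
- red_handle_tip (a point): the round end of the red handle, on its middle line at half its height, 52 mm from the stem axis; turns with the handle
- blue_handle_a (a joint): turn of a blue valve handle, rad, as for the red one; it starts open, between 0 and 0.1, and must stay so
- blue_handle_a_stem (a point): on the turning axis of that blue handle, half-way up it; the handle is the same as the red one in size and height
- blue_handle_b (a joint): turn of a blue valve handle, rad, as for the red one; it starts open, between 0 and 0.1, and must stay so
- blue_handle_b_stem (a point): on the turning axis of that blue handle, half-way up it; the handle is the same as the red one in size and height
- reagent_bottle: bystander: amber glass bottle with a blue cap, 72 mm across, 135 mm tall; origin at the centre of its underside
- beaker: bystander: empty glass beaker, 74 mm across, 85 mm tall; origin at the centre of its underside
- tube_rack: bystander: white rack 60 x 150 mm, 48 mm tall, holding small tubes whose coloured caps reach 62 mm; origin at the centre of its underside
- pipette: bystander: white hand pipette about 245 mm long lying in a black cradle, 30 mm tall; origin about mid-length
- organizer: bystander: black open pen organizer 90 x 150 mm, 75 mm tall, pens up to 155 mm; origin at the centre of its underside
- steel_can: bystander: round steel canister, 104 mm across, 90 mm tall; origin at the centre of its underside
- white_tub: bystander: white lidded tub, 108 mm across, 78 mm tall, standing on the steel canister; origin at the centre of its underside
- wash_bottle: bystander: white wash bottle with a green cap and thin spout, 66 mm across, 178 mm tall; origin at the centre of its underside

How it is judged (in metres and radians):
On the way, in this order (a step that is already met when the one before it is completed fails the run):
1. the cover is slid fully aside (within 20 mm of its stop) (value of joint cover above 0.248 m), for 0.2 s.
2. the red handle is pushed fully shut (within 5 degrees of its stop) with the cover aside (value of joint red_handle above 1.48 rad and value of joint cover above 0.248 m), for 0.2 s.
At the end, for the whole second after the job is handed in: The red handle stands within 0.09 rad (5 degrees) of its shut stop and at rest, the cover is within 20 mm of its fully-aside stop, both blue handles are still open (turned less than 0.2 rad), and none of the loose things on the bench has moved 20 mm or more from where it was (all of step 2 and velocity of joint red_handle below 0.05 rad/s and value of joint each of blue_handle_a, blue_handle_b below 0.2 rad and distance of each of reagent_bottle, beaker, tube_rack, pipette, organizer, steel_can, white_tub, wash_bottle from where it was at the start of the episode below 0.02 m); the robot touches nothing.
It fails at once if a blue handle is turned towards shut (0.2 rad or more) (value of joint any of blue_handle_a, blue_handle_b above 0.2 rad).
It fails at once if a bystander is lifted, carried, knocked over or shifted by more than 20 mm (distance of any of reagent_bottle, beaker, tube_rack, pipette, organizer, steel_can, white_tub, wash_bottle from where it was at the start of the episode above 0.02 m or angle between any of reagent_bottle, beaker, tube_rack, pipette, organizer, steel_can, white_tub, wash_bottle's own z axis and vertical above 0.3 rad).
It also fails if it takes over 51 s, if anything falls off the work surface, if the arm or the gripper's body presses on something with over 40 N, if the wrist force passes 120 N, or if a joint passes its speed limit or range.

## Working session

There is one attempt and no reset: what is moved stays moved. The work goes in short steps, Python scripts to look and compute and a tool call to move; the robot and the scene stay as the last step left them, time stands still between calls to the robot, and variables do not carry over. Pictures are saved under pics/ and viewed, about 8 in all and at most 12, crops included, and the job is handed in when it is done.

Besides the shell and the picture viewer there is one more tool, called after "Call:" as name(argument=value, ...) on one line, values as JSON. step_arm: Moves the arm, as the interface text tells. Its arguments: {"type":"object","properties":{"targets":{"type":"string"},"squeeze":{"type":"number"}},"required":["targets"]}

```bash
mkdir -p pics; ls; python3 - <<'E'
from rig import *
import cv2
o=get_obs(); print({k:o[k] for k in('clock','tool_pos','eef_rot','finger_gap','wrist_force')})
for n in('scene','top'):
    p,d=capture(n); cv2.imwrite(f'pics/{n}0.png',p)
    m=camera_model(n); print(n,m, (d>0).mean())
E
```

```text
pics
{'clock': 0.0, 'tool_pos': array([ 141.67653753, -607.88920214,  229.97284744]), 'eef_rot': array([ 9.93461104e-01,  1.14164806e-01, -1.70336477e-05, -1.19629206e-03]), 'finger_gap': 85.36621094636993, 'wrist_force': array([ 0.36923514, -0.35332576, -0.07196948])}
scene {'intrinsics': array([[432.50795878,   0.        , 322.82744168],
       [  0.        , 432.50795878, 199.39632769],
       [  0.        ,   0.        ,   1.        ]]), 'position': array([894.52534565, 657.89810091, 964.27846868]), 'orientation': array([ 0.23473724,  0.92013229, -0.30354514, -0.07820072])} 0.99626953125
top {'intrinsics': array([[493.57111043,   0.        , 316.56983725],
       [  0.        , 493.57111043, 202.27480561],
       [  0.        ,   0.        ,   1.        ]]), 'position': array([ 478.68455421,   95.45307985, 1332.89451386]), 'orientation': array([-0.69848323,  0.71466526, -0.02142482,  0.03026079])} 0.996140625
```

View pics/top0.png

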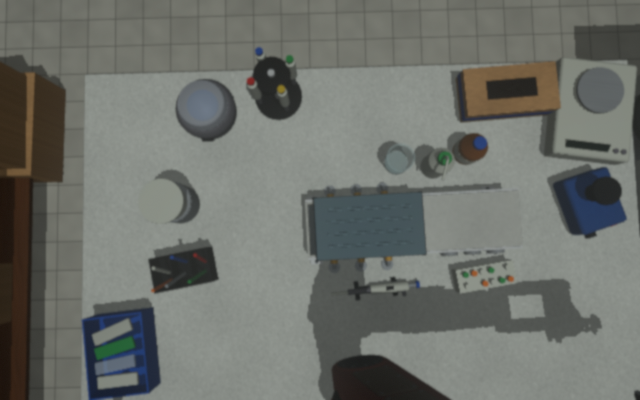

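View pics/scene0.png

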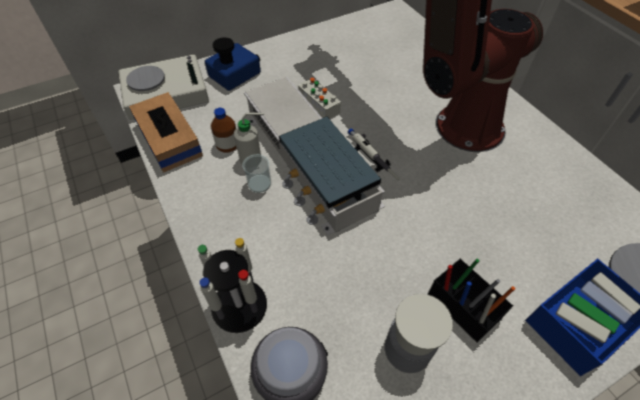

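The top view shows the blue-grey cover at about cols 314–426, rows 190–260. The closed white half is right of it (to col 521), so the box's +y is image-left (world +y). The pipette and rack are on the robot side, the beaker and bottles on the far side. Next I measure the cover and box from the depth.

```bash
cat > h.py <<'E'
from rig import *
import numpy as np, cv2
from scipy.spatial.transform import Rotation as R
def rays(n,uv,m=None):
    m=m or camera_model(n); uv=np.atleast_2d(np.asarray(uv,float))
    d=np.c_[uv,np.ones(len(uv))]@np.linalg.inv(m['intrinsics']).T
    return m['position'],d@R.from_quat(m['orientation']).as_matrix().T
def onplane(n,uv,z,m=None):
    c,d=rays(n,uv,m); return c+d*((z-c[2])/d[:,2])[:,None]
def cloud(n,depth,m=None):
    v,u=np.mgrid[:400,:640]; c,d=rays(n,np.c_[u.ravel(),v.ravel()],m)
    return (c+d*depth.ravel()[:,None]).reshape(400,640,3)
E
python3 - <<'E'
from h import *
p,d=capture('top'); P=cloud('top',d); np.save('P0.npy',P); np.save('d0.npy',d); cv2.imwrite('pics/top1.png',p)
win=np.zeros((400,640),bool); win[175:275,295:535]=1
z=P[...,2]
print('z cover',np.median(z[205:245,330:410]),'closed',np.median(z[205:240,440:510]),'bench',np.median(z[300:330,230:300]))
b,g,r=[p[...,i].astype(int) for i in range(3)]
print('col cover',p[225,370],'closed',p[225,470])
cov=(win&(b-r>12)&(z>98)&(z<125)).astype(np.uint8)
cov=cv2.morphologyEx(cov,cv2.MORPH_OPEN,np.ones((5,5)))
top=(win&(z>74)&(z<130)).astype(np.uint8); top=cv2.morphologyEx(top,cv2.MORPH_OPEN,np.ones((5,5)))
for nm,mk,h in(('cover',cov,110),('box',top,84)):
    c=max(cv2.findContours(mk,0,1)[0],key=cv2.contourArea)
    q=onplane('top',c[:,0,:],h)[:,:2].astype(np.float32)
    rc=cv2.minAreaRect(q); print(nm,rc); print(cv2.boxPoints(rc).round(1).tolist())
print(mk[225,295:535].nonzero()[0][[0,-1]]+295)
# things around
for nm,(u,v) in dict(pip=(385,288),rack=(484,276),beaker=(397,158),wash=(440,160)).items():
    s=(slice(v-25,v+25),slice(u-40,u+40)); print(nm)
E
```

```text
z cover 111.04755920705065 closed 84.76955886797805 bench 0.6475513383584257
col cover [88 84 70] closed [128 133 130]
cover ((507.3149719238281, -18.754074096679688), (152.09706115722656, 266.1804504394531), 2.098275661468506)
[[426.3999938964844, 111.5], [436.20001220703125, -154.5], [588.2000122070312, -149.0], [578.4000244140625, 117.0]]
box ((511.39678955078125, -136.92489624023438), (158.98403930664062, 528.5894775390625), 1.8876819610595703)
[[423.20001220703125, 124.5999984741211], [440.70001220703125, -403.70001220703125], [599.5999755859375, -398.5], [582.0999755859375, 129.8000030517578]]
[315 520]
pip
rack
beaker
wash
```

Call:
step_arm(targets="0 0 -2.2 2.5 5.4 0 -1;0 0 -2.2 2.5 5.4 0 -1;0 0 -2.2 2.5 5.4 0 -1;0 0 -2.2 2.5 5.4 0 -1;0 0 -2.2 2.5 5.4 0 -1", squeeze=30)

```text
clock: 0.78
tool_pos: [267.1, -332.7, 227.2]
eef_rot: [1.0, 0.011, 0.0, -0.002]
wrist_force: [1.4, 0.7, 0.9]
finger_gap: 0.1
```

Call:
step_arm(targets="0 0 0 2.5 5.4 0 -1;0 0 0 2.5 5.4 0 -1;0 0 0 2.5 5.4 0 -1;0 0 0 2.5 5.4 0 -1;0 0 0 2.5 5.4 0 -1")

```text
clock: 1.4
tool_pos: [393.9, -53.3, 227.1]
eef_rot: [1.0, 0.01, 0.003, -0.001]
wrist_force: [1.0, -0.5, 0.3]
finger_gap: -0.2
```

Call:
step_arm(targets="0 0 0 2.5 5.4 0 -1;0 0 0 2.5 5.4 0 -1;0 0 0 2.5 5.4 0 -1;0 0 0 2.5 5.4 0 -1;0 0 0 0 0 0 -1")

```text
clock: 2.02
tool_pos: [496.0, 174.3, 226.6]
eef_rot: [1.0, 0.013, 0.004, -0.001]
wrist_force: [-0.1, -0.0, -0.3]
finger_gap: 0.2
```

Call:
step_arm(targets="0 0 0 0.5 0 -4.5 -1;0 0 0.4 0 0 -4.5 -1;0 0 0 0 0 -3 -1;0 0 0 0 0 -1.2 -1;0 0 0 0 0 0 -1")

```text
clock: 2.65
tool_pos: [499.9, 171.4, 92.1]
eef_rot: [1.0, 0.017, 0.004, 0.0]
wrist_force: [-1.1, -0.9, -0.6]
finger_gap: -0.1
```

```bash
python3 - <<'E'
from h import *
o=get_obs(); print(o['tool_pos'],R.from_quat(o['eef_rot']).as_matrix().round(3).tolist(),o['wrist_force'])
p,d=capture('scene'); cv2.imwrite('pics/s1.png',cv2.resize(p[90:260,200:440],None,fx=3,fy=3))
P=np.load('P0.npy'); m=P[...,2]>112
m&=(P[...,0]>380)&(P[...,0]<800)&(P[...,1]>-420)&(P[...,1]<200)
q=P[m]; print(len(q)); 
n,l,s,c=cv2.connectedComponentsWithStats(m.astype(np.uint8))
for i in range(1,n):
    k=P[l==i]; print(len(k),k.min(0).round(),k.max(0).round())
E
```

```text
[499.87153449 171.36547156  92.07382408] [[0.999, 0.034, 0.008], [0.034, -0.999, 0.0], [0.008, 0.0, -1.0]] [-1.05822513 -0.8969773  -0.61442513]
3916
1 [ 479.   95. 1333.] [ 479.   95. 1333.]
1 [ 479.   95. 1333.] [ 479.   95. 1333.]
1 [ 479.   95. 1333.] [ 479.   95. 1333.]
1 [ 479.   95. 1333.] [ 479.   95. 1333.]
1 [ 479.   95. 1333.] [ 479.   95. 1333.]
1 [ 479.   95. 1333.] [ 479.   95. 1333.]
1 [ 479.   95. 1333.] [ 479.   95. 1333.]
1 [ 479.   95. 1333.] [ 479.   95. 1333.]
1 [ 479.   95. 1333.] [ 479.   95. 1333.]
1 [ 479.   95. 1333.] [ 479.   95. 1333.]
1 [ 479.   95. 1333.] [ 479.   95. 1333.]
1 [ 479.   95. 1333.] [ 479.   95. 1333.]
1 [ 479.   95. 1333.] [ 479.   95. 1333.]
1 [ 479.   95. 1333.] [ 479.   95. 1333.]
1 [ 479.   95. 1333.] [ 479.   95. 1333.]
1 [ 479.   95. 1333.] [ 479.   95. 1333.]
1 [ 479.   95. 1333.] [ 479.   95. 1333.]
1 [ 479.   95. 1333.] [ 479.   95. 1333.]
1 [ 479.   95. 1333.] [ 479.   95. 1333.]
1 [ 479.   95. 1333.] [ 479.   95. 1333.]
1 [ 479.   95. 1333.] [ 479.   95. 1333.]
1 [ 479.   95. 1333.] [ 479.   95. 1333.]
1 [ 479.   95. 1333.] [ 47
[... 28230 characters left out ...]
. 1333.] [ 479.   95. 1333.]
1 [ 479.   95. 1333.] [ 479.   95. 1333.]
1 [ 479.   95. 1333.] [ 479.   95. 1333.]
1 [ 479.   95. 1333.] [ 479.   95. 1333.]
1 [ 479.   95. 1333.] [ 479.   95. 1333.]
2 [ 479.   95. 1333.] [ 479.   95. 1333.]
1 [ 479.   95. 1333.] [ 479.   95. 1333.]
1 [ 479.   95. 1333.] [ 479.   95. 1333.]
1 [ 479.   95. 1333.] [ 479.   95. 1333.]
1 [ 479.   95. 1333.] [ 479.   95. 1333.]
1 [ 479.   95. 1333.] [ 479.   95. 1333.]
1 [ 479.   95. 1333.] [ 479.   95. 1333.]
1 [ 479.   95. 1333.] [ 479.   95. 1333.]
1 [ 479.   95. 1333.] [ 479.   95. 1333.]
1 [ 479.   95. 1333.] [ 479.   95. 1333.]
1 [ 479.   95. 1333.] [ 479.   95. 1333.]
1 [ 479.   95. 1333.] [ 479.   95. 1333.]
```

View pics/s1.png

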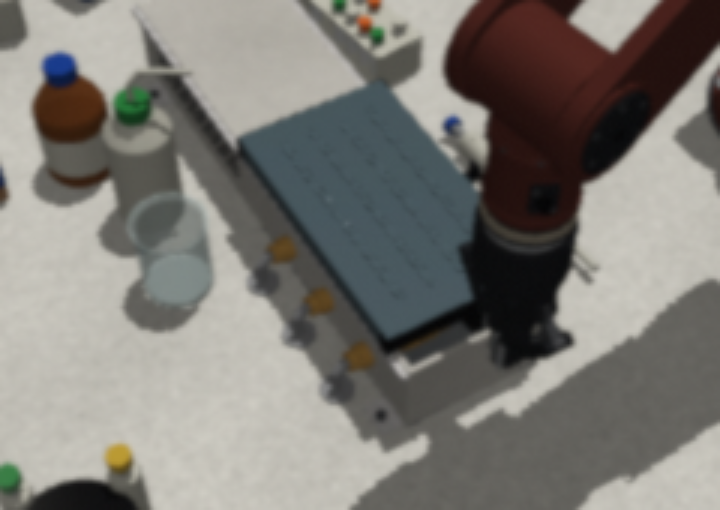

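The picture shows the shut fingers beyond the box's +y end, above the rim and clear of everything, with the cover's black edge just ahead of them. The wash-bottle spout is up by the closed half, so I check that while I push.

Call:
step_arm(targets="0 0 0 0.1 -2.4 0.1 -1;0 0 0 0.1 -2 0.1 -1;0 0 0 0.1 -2 0.1 -1;0 0 0 0.1 -3 0.1 -1;0 0 0 0.1 -3 0.1 -1")

```text
clock: 3.32
tool_pos: [510.6, 49.2, 107.0]
eef_rot: [1.0, 0.017, 0.012, -0.005]
wrist_force: [-1.4, 4.1, -2.4]
finger_gap: -0.1
```

```bash
python3 - <<'E'
from h import *
print('spout tip',onplane('scene',[[263,113],[243,116]],165).round())
P=np.load('P0.npy'); d=np.load('d0.npy'); z=P[...,2]
m=(d>0)&(z>112)&(z<300)&(P[...,0]>540)&(P[...,0]<800)&(P[...,1]>-420)&(P[...,1]<0)
n,l,s,c=cv2.connectedComponentsWithStats(m.astype(np.uint8))
for i in range(1,n):
    k=P[l==i]
    if len(k)>8: print(len(k),k.min(0).round(),k.max(0).round())
E
```

```text
spout tip [[ 612. -193.  165.]
 [ 664. -208.  165.]]
195 [ 684. -309.  112.] [ 720. -276.  143.]
505 [ 612. -234.  112.] [ 697. -171.  186.]
98 [ 541. -136.  112.] [586. -72. 116.]
10 [ 573. -144.  112.] [ 583. -132.  114.]
10 [575. -60. 112.] [580. -50. 117.]
10 [565. -47. 112.] [575. -35. 116.]
18 [552. -64. 112.] [572. -52. 115.]
19 [562. -87. 112.] [574. -67. 117.]
70 [541. -52. 112.] [571. -14. 119.]
```

Call:
step_arm(targets="0 0 0 -0.3 0.5 -0.5 -1;0 0 0 0 0 -0.6 -1;0 0 0 0 0 -0.4 -1;0 0 0 0 0 0 -1;0 0 0 0 0 0 -1")

```text
clock: 3.95
tool_pos: [510.4, 54.9, 95.0]
eef_rot: [1.0, 0.017, 0.016, -0.004]
wrist_force: [0.5, 0.5, 0.5]
finger_gap: 0.0
```

```bash
python3 - <<'E'
from h import *
o=get_obs(); print(o['tool_pos'],R.from_quat(o['eef_rot']).as_matrix().round(3).tolist(),o['wrist_force'],o['joint_velocities'].round(3))
E
```

```text
[510.37150025  54.94798234  95.04440563] [[0.999, 0.035, 0.031], [0.034, -0.999, 0.009], [0.031, -0.008, -0.999]] [0.45645115 0.50903675 0.49792546] [ 0.006  0.004  0.002 -0.    -0.001  0.001]
```

Call:
step_arm(targets="-0.5 1.8 0 0 -2.5 -0.2 -1;0 0 0 0 -3 -0.2 -1;0 0 0 0 -3 -0.2 -1;0 0 0 0 -2.5 -0.2 -1;0 0 0 0 -2 -0.2 -1")

```text
clock: 4.58
tool_pos: [513.6, -70.6, 88.1]
eef_rot: [1.0, 0.018, 0.003, -0.006]
wrist_force: [0.1, 3.6, 1.9]
finger_gap: 0.2
```

Call:
step_arm(targets="0 0 0 -0.1 -2 0.2 -1;0 0 0 -0.1 -2 0.1 -1;0 0 0 0 -0.8 0 -1;0 0 0 0 -0.6 0 -1;0 0 0 0 -0.6 0 -1")

```text
clock: 5.2
tool_pos: [512.3, -115.6, 91.1]
eef_rot: [1.0, 0.014, 0.003, -0.024]
wrist_force: [1.3, 17.1, 5.1]
finger_gap: -0.1
```

Call:
step_arm(targets="0 0 0 0 1.2 0.3 -1;0 0 0 0 1.5 4 -1;0 0 0 0 3 5 -1;0 0 0 0 3 5 -1;0 0 0 0 1 1 -1")

```text
clock: 5.82
tool_pos: [510.0, -14.0, 247.1]
eef_rot: [1.0, 0.014, 0.001, -0.023]
wrist_force: [-0.0, 0.1, 0.1]
finger_gap: 0.0
```

```bash
python3 - <<'E'
from h import *
o=get_obs(); m=camera_model('wrist'); p,d=capture('wrist'); t,_=capture('top'); cv2.imwrite('pics/top2.png',t)
print(o['tool_pos'],R.from_quat(o['eef_rot']).as_matrix().round(3).tolist(),m['position'],R.from_quat(m['orientation']).as_matrix().round(2).tolist())
cv2.imwrite('pics/w1.png',p); np.savez('w1.npz',p=p,d=d,**m)
E
```

```text
[510.04830587 -14.03044813 247.11030498] [[1.0, 0.028, 0.001], [0.028, -0.999, 0.047], [0.002, -0.047, -0.999]] [582.54001085 -18.75013481 389.91538527] [[0.03, -0.96, -0.28], [-1.0, -0.04, 0.04], [-0.05, 0.28, -0.96]]
```

View pics/w1.png

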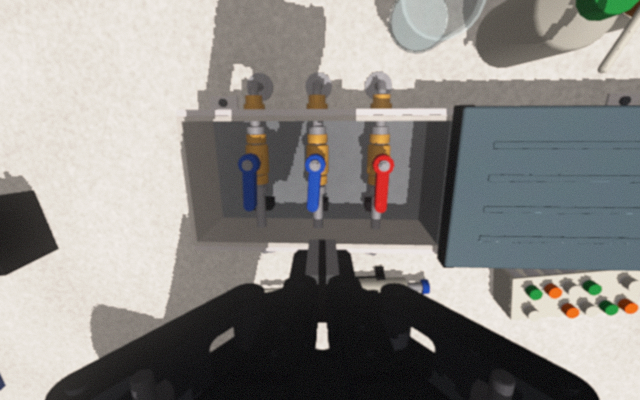

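The wrist view shows the red handle at px (383,166)–(381,212), the valve nearest the cover, with the blue ones at (315,165) and (249,165) to its left. The cover is aside. Next I measure the handles on their top plane.

```bash
cat >> h.py <<'E'
TH=np.deg2rad(1.95); BX=np.array([np.cos(TH),np.sin(TH)]); BY=np.array([-np.sin(TH),np.cos(TH)])
def handles(p,d,m,zc=76):
    hsv=cv2.cvtColor(p,cv2.COLOR_BGR2HSV); H,S,V=cv2.split(hsv); out=[]
    for nm,mk in(('red',((H<6)|(H>172))&(S>150)&(V>60)),('blue',(H>105)&(H<128)&(S>130)&(V>50))):
        c=cloud('wrist' if m else 'top',d,m)
        mk=mk&(d>0)&(c[...,2]>55)&(c[...,2]<95)&(np.abs(c[...,0]-505)<75)&(np.abs(c[...,1]-5)<140)
        for k in cv2.findContours(cv2.morphologyEx(mk.astype(np.uint8),cv2.MORPH_OPEN,np.ones((3,3))),0,1)[0]:
            if cv2.contourArea(k)<80: continue
            im=np.zeros(mk.shape,np.uint8); cv2.drawContours(im,[k],-1,1,-1); v,u=im.nonzero()
            q=onplane('wrist',np.c_[u,v],zc,m)[:,:2]
            vx,vy,x0,y0=cv2.fitLine(q.astype(np.float32),2,0,.01,.01).ravel(); e=np.array([vx,vy])
            s=(q-[x0,y0])@e; A,B=[np.array([x0,y0])+e*t for t in(s.min(),s.max())]
            print(nm,len(u),'ends',A.round(1),B.round(1),'len',round(float(np.ptp(s)),1),'axis to box x deg',round(float(np.rad2deg(np.arctan2(e@BY,e@BX))),1),'z',np.median(c[im>0][:,2]).round(1))
E
python3 - <<'E'
from h import *
w=np.load('w1.npz'); m={k:w[k] for k in('intrinsics','position','orientation')}
handles(w['p'],w['d'],m)
c=cloud('wrist',w['d'],m); z=c[...,2]
print('cover edge face px450,row180:',onplane('wrist',[[453,110],[443,265],[463,107]],110,m).round(1).tolist())
print('rim outer corners',onplane('wrist',[[184,112],[196,243]],84,m).round(1).tolist())
E
```

```text
red 659 ends [479.1 -69.4] [540.3 -66.9] len 61.3 axis to box x deg 0.4 z 76.0
blue 717 ends [475.8   4.2] [537.2   2. ] len 61.4 axis to box x deg -3.9 z 76.2
blue 604 ends [473.9  73.7] [534.8  68.8] len 61.1 axis to box x deg -6.5 z 76.1
cover edge face px450,row180: [[584.9, -118.9, 110.0], [436.2, -131.1, 110.0], [587.6, -127.0, 110.0]]
rim outer corners [[575.9, 131.7, 84.0], [435.2, 132.5, 84.0]]
```

```bash
python3 - <<'E'
from h import *
print(get_obs()['joint_pos'].round(3), get_obs()['clock'])
E
```

```text
[-0.194 -0.04   1.867  0.048  1.329  1.337] 5.925
```

Call:
step_arm(targets="-2.7 0 8 -0.2 -0.9 0 -1;0 0 10 -0.2 -0.9 0 -1;0 0 10 -0.2 -0.9 0 -1;0 0 10 -0.2 -0.9 0 -1;0 0 10 -0.2 -0.9 0 -1")

```text
clock: 6.55
tool_pos: [490.9, -62.7, 230.7]
eef_rot: [0.902, 0.431, -0.014, 0.001]
wrist_force: [-0.3, 0.1, 0.4]
finger_gap: 0.1
```

Call:
step_arm(targets="0 0 10 -0.2 -0.9 0 -1;0 0 10 -0.2 -0.9 0 -1;0 0 10 -0.2 -0.9 0 -1;0 0 10 -0.1 -0.9 0 -1;0 0 2 0 0 0 -1")

```text
clock: 7.18
tool_pos: [474.5, -102.9, 215.5]
eef_rot: [0.68, 0.733, -0.023, -0.002]
wrist_force: [-0.0, 0.0, -0.4]
finger_gap: 0.3
```

```bash
python3 - <<'E'
from h import *
o=get_obs(); print(o['tool_pos'],R.from_quat(o['eef_rot']).as_matrix().round(3).tolist(),o['wrist_force'],o['joint_pos'].round(2))
m=camera_model('wrist'); p,d=capture('wrist'); handles(p,d,m); cv2.imwrite('pics/w2.png',p)
E
```

```text
[ 474.48648152 -102.93987849  215.48917414] [[-0.076, 0.997, -0.034], [0.997, 0.075, -0.03], [-0.027, -0.037, -0.999]] [-0.03488327  0.00125326 -0.35246348] [-0.33 -0.05  1.93 -0.04  1.28 -0.4 ]
red 840 ends [477.9 -69.4] [538.4 -65.7] len 60.6 axis to box x deg 1.5 z 76.0
blue 1302 ends [475.6   3.6] [536.8   1.8] len 61.2 axis to box x deg -3.7 z 76.2
```

Call:
step_arm(targets="1.7 -2 -2.4 1.9 0.5 -1 -1;0 0 0 0 0 -4 -1;0 0 0 0 0 -3 -1;0 0 0 0 0 -1 -1;0 0 0 0 0 0 -1")

```text
clock: 7.85
tool_pos: [487.7, -99.0, 114.7]
eef_rot: [0.698, 0.716, -0.004, -0.006]
wrist_force: [0.3, -0.1, 0.1]
finger_gap: 0.1
```

```bash
python3 - <<'E'
from h import *
o=get_obs(); print(o['tool_pos'],R.from_quat(o['eef_rot']).as_matrix().round(3).tolist(),o['wrist_force'])
m=camera_model('wrist'); p,d=capture('wrist'); handles(p,d,m); cv2.imwrite('pics/w3.png',p)
E
```

```text
[487.68112143 -99.01316433 114.6848193 ] [[-0.027, 1.0, -0.014], [1.0, 0.027, 0.003], [0.004, -0.014, -1.0]] [ 0.33492047 -0.07521938  0.06295874]
red 2370 ends [477.2 -68.1] [538.9 -67.6] len 61.7 axis to box x deg -1.5 z 76.1
blue 3251 ends [475.1   3.2] [536.4   1.4] len 61.3 axis to box x deg -3.6 z 76.2
```

View pics/w3.png

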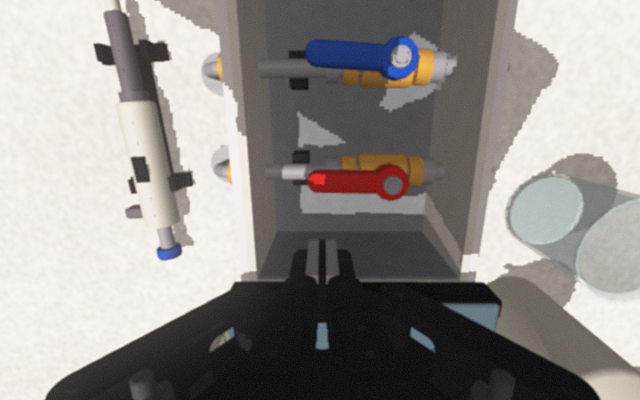

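The wrist view shows the shut fingers (px 322,245) beside the red handle on its -y side. The red tip is at (313,180) and the stem at (392,183), with the blue handle well above at row 55 and the cover clear. I'll go down to handle height.

Call:
step_arm(targets="0 -0.8 0 0.1 0 -2.5 -1;0 0 0 0 0 -1.5 -1;0 0 0 0 0 -0.6 -1;0 0 0 0 0 0 -1;0 0 0 0 0 0 -1")

```text
clock: 8.52
tool_pos: [494.1, -101.0, 73.6]
eef_rot: [0.698, 0.717, 0.004, 0.005]
wrist_force: [-0.5, -0.6, 0.5]
finger_gap: -0.0
```

Call:
step_arm(targets="0 0 0 -0.6 0.3 -0.4 -1;0 0 0 0 0.3 -0.3 -1;0 0 0 0 0 -0.1 -1;0 0 0 0 0 0 -1;0 0 0 0 0 0 -1")

```text
clock: 9.15
tool_pos: [488.4, -94.7, 66.2]
eef_rot: [0.697, 0.717, 0.004, 0.005]
wrist_force: [-0.8, -0.1, 0.0]
finger_gap: -0.1
```

Call:
step_arm(targets="0 0 0 -0.1 0.5 0 -1;0 0 0 -0.1 0.5 0 -1;0 0 0 -0.1 0.5 0 -1;0 0 0 -0.1 0.5 0 -1;0 0 0 -0.1 0.5 0 -1")

```text
clock: 9.78
tool_pos: [486.0, -74.8, 67.1]
eef_rot: [0.696, 0.718, 0.001, 0.013]
wrist_force: [1.7, -5.3, -2.2]
finger_gap: -0.2
```

Call:
step_arm(targets="0 0 0 -0.2 0.6 -0.1 -1;0 0 0 0 0.6 0 -1;0 0 0 0.2 0.7 -0.1 -1;0 0 0 0.2 0.7 0 -1;0 0 0 0.2 0.6 0 -1")

```text
clock: 10.4
tool_pos: [492.3, -50.6, 67.9]
eef_rot: [0.694, 0.72, -0.004, 0.022]
wrist_force: [-2.4, -6.4, 0.6]
finger_gap: 0.1
```

```bash
python3 - <<'E'
from h import *
o=get_obs(); print(o['tool_pos'],R.from_quat(o['eef_rot']).as_matrix().round(3).tolist(),o['wrist_force'])
m=camera_model('wrist'); p,d=capture('wrist'); handles(p,d,m); cv2.imwrite('pics/w4.png',p)
E
```

```text
[492.32574955 -50.61573177  67.8650365 ] [[-0.036, 0.999, 0.026], [0.999, 0.036, -0.036], [-0.037, 0.024, -0.999]] [-2.39841892 -6.43646626  0.59228878]
red 2441 ends [496.4 -23.9] [530.6 -66.4] len 54.6 axis to box x deg -53.1 z 75.9
blue 4599 ends [475.4   5. ] [536.7   2.3] len 61.4 axis to box x deg -4.5 z 76.1
blue 258 ends [515.2  61.3] [528.  62.] len 12.9 axis to box x deg 0.9 z 70.9
```

View pics/w4.png

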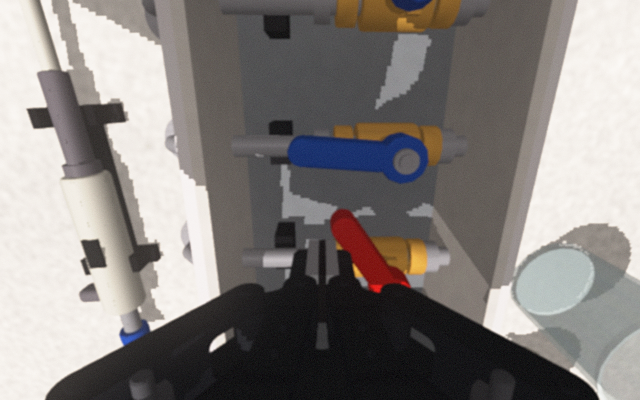

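The view shows the red handle turned about 53°, with the fingers bearing on its -x side and the blue handle clear. I'll carry on along the arc.

Call:
step_arm(targets="0 0 0 0.4 0.7 -0.1 -1;0 0 0 0.4 0.6 -0.1 -1;0 0 0 0.5 0.3 0 -1;0 0 0 0.5 0.1 0 -1;0 0 0 0.5 0 0 -1")

```text
clock: 11.08
tool_pos: [508.4, -36.5, 66.5]
eef_rot: [0.693, 0.721, -0.014, 0.018]
wrist_force: [-5.9, 1.1, 5.4]
finger_gap: -0.3
```

```bash
python3 - <<'E'
from h import *
o=get_obs(); print(o['tool_pos'],o['wrist_force'])
m=camera_model('wrist'); p,d=capture('wrist'); handles(p,d,m); cv2.imwrite('pics/w5.png',p)
E
```

```text
[508.41835382 -36.45203623  66.52041683] [-5.92666181  1.13774392  5.35313676]
red 1350 ends [523.2 -12.8] [531.2 -49.6] len 37.7 axis to box x deg -79.6 z 75.9
blue 4507 ends [475.4   5.9] [536.9   2.9] len 61.6 axis to box x deg -4.8 z 76.1
blue 4451 ends [473.  71.] [534.4  68.2] len 61.5 axis to box x deg -4.6 z 76.0
```

Call:
step_arm(targets="0 0 0 0.4 0 0 -1;0 0 0 0.4 0 0 -1;0 0 0 0.4 0 0 -1;0 0 0 0.5 0 0 -1;0 0 0 0.5 0 0 -1")

```text
clock: 11.75
tool_pos: [509.4, -36.1, 66.7]
eef_rot: [0.691, 0.722, -0.034, -0.001]
wrist_force: [-11.8, -1.8, 12.1]
finger_gap: -0.1
```

```bash
python3 - <<'E'
from h import *
o=get_obs(); print(o['tool_pos'],o['wrist_force'])
m=camera_model('wrist'); p,d=capture('wrist'); handles(p,d,m); cv2.imwrite('pics/w6.png',p)
E
```

```text
[509.36300816 -36.07903679  66.65172169] [-11.78919304  -1.78611324  12.0939902 ]
red 1304 ends [525.4 -12.6] [531.9 -48.2] len 36.2 axis to box x deg -81.5 z 75.9
blue 4534 ends [475.4   5.6] [536.9   3.2] len 61.5 axis to box x deg -4.2 z 76.0
blue 4573 ends [473.2  71.4] [534.4  68.2] len 61.3 axis to box x deg -5.0 z 76.0
```

Call:
step_arm(targets="0 0 0 0.8 0 0.1 -1;0 0 0 0.8 0 0.1 -1;0 0 0 1 0 0 -1;0 0 0 1 0 0 -1;0 0 0 1 0 0 -1")

```text
clock: 12.42
tool_pos: [509.1, -36.0, 68.0]
eef_rot: [0.687, 0.721, -0.077, -0.043]
wrist_force: [-21.0, -2.7, 20.4]
finger_gap: 0.1
```

```bash
python3 - <<'E'
from h import *
o=get_obs(); print(o['tool_pos'],o['wrist_force'],R.from_quat(o['eef_rot']).as_matrix().round(3).tolist())
m=camera_model('wrist'); p,d=capture('wrist'); handles(p,d,m); cv2.imwrite('pics/w7.png',p)
E
```

```text
[509.10549625 -36.0204075   67.97355987] [-20.95126873  -2.66520664  20.41680879] [[-0.053, 0.984, -0.168], [0.998, 0.045, -0.051], [-0.043, -0.17, -0.985]]
red 1247 ends [526.9 -13. ] [531.8 -46.9] len 34.3 axis to box x deg -83.8 z 75.9
blue 4448 ends [475.2   5.4] [537.    3.4] len 61.8 axis to box x deg -3.7 z 76.1
blue 4584 ends [473.3  72.2] [534.3  68. ] len 61.2 axis to box x deg -5.9 z 76.0
```

View pics/w7.png

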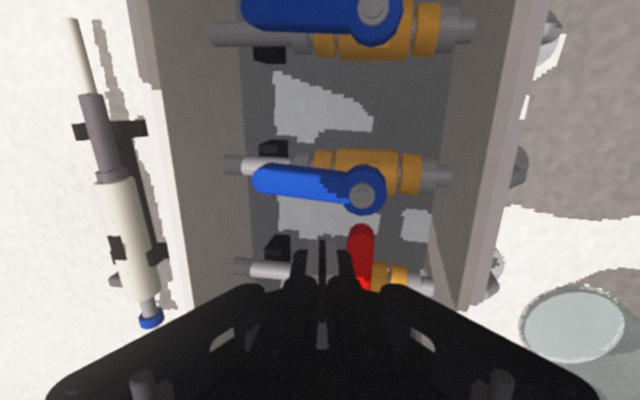

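The view shows the red handle at right angles to its pipe (px 360,225–290), and the fingertip did not move at 21 N, so it is on its stop. The tool has tilted, so I'll back off, level it and rise to check.

Call:
step_arm(targets="0 0 0 -1 0 0 -1;2 -5 0 -0.8 0 0 -1;1 -5 0 -0.5 0 0.5 -1;0 0 0 0 0 4 -1;0 0 0 0 0 5 -1")

```text
clock: 13.1
tool_pos: [478.2, -32.5, 159.1]
eef_rot: [0.689, 0.724, 0.001, -0.004]
wrist_force: [0.2, 0.2, 0.1]
finger_gap: -0.2
```

Call:
step_arm(targets="0 0 0 0 0 5 -1;0 0 0 0 -2 4 -1;0 0 0 0 -3 0 -1;0 0 0 0 0 0 -1;0 0 0 0 0 0 -1")

```text
clock: 13.72
tool_pos: [479.9, -81.2, 257.1]
eef_rot: [0.689, 0.725, 0.006, 0.001]
wrist_force: [0.6, 0.5, 0.2]
finger_gap: 0.0
```

```bash
python3 - <<'E'
from h import *
o=get_obs(); print(o['tool_pos'],o['wrist_force'],R.from_quat(o['eef_rot']).as_matrix().round(3).tolist())
m=camera_model('wrist'); p,d=capture('wrist'); handles(p,d,m); cv2.imwrite('pics/w8.png',p)
E
```

```text
[479.94207798 -81.18373461 257.07605501] [0.59019034 0.49454226 0.23747746] [[-0.052, 0.999, 0.009], [0.999, 0.052, 0.007], [0.007, 0.009, -1.0]]
red 643 ends [527.  -17.6] [527.3 -77.9] len 60.3 axis to box x deg -91.6 z 76.0
blue 819 ends [476.    4.1] [536.5   2.2] len 60.5 axis to box x deg -3.8 z 76.2
blue 1106 ends [473.5  72.5] [533.8  72.4] len 60.3 axis to box x deg -2.1 z 76.2
```

View pics/w8.png

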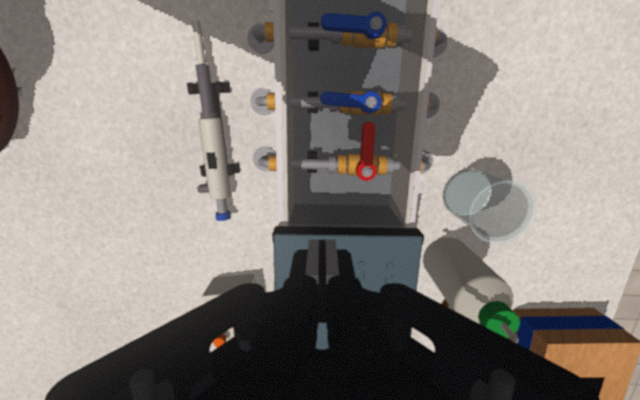

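The view shows the red handle pointing to +y (px 367,125–172), square across its pipe. Both blue handles lie along theirs, and the cover's edge is at row 232. Last I check the cover's position and the bystanders by numbers.

```bash
python3 - <<'E'
from h import *
m=camera_model('wrist'); p,d=capture('wrist')
c=cloud('wrist',d,m); k=(d>0)&(np.abs(c[...,2]-110)<4)&(np.abs(c[...,0]-512)<60)&(c[...,1]<-100)&(c[...,1]>-180)
q=c[k]; print('cover top +y edge y (98 pct)',np.percentile(q[:,1],98).round(1),'expected stop about -129')
t,td=capture('top'); P=cloud('top',td); P0=np.load('P0.npy'); d0=np.load('d0.npy')
ok=(td>0)&(d0>0)
df=(ok&(np.abs(P[...,2]-P0[...,2])>20)).astype(np.uint8); df=cv2.morphologyEx(df,cv2.MORPH_OPEN,np.ones((5,5)))
n,l,s,_=cv2.connectedComponentsWithStats(df); print('height changes px',s[1:].tolist())
cv2.imwrite('pics/top3.png',t)
E
```

```text
cover top +y edge y (98 pct) -128.0 expected stop about -129
height changes px [[313, 186, 213, 214, 23511], [497, 188, 6, 7, 40], [493, 239, 5, 5, 25], [635, 394, 5, 6, 30]]
```

View pics/top3.png

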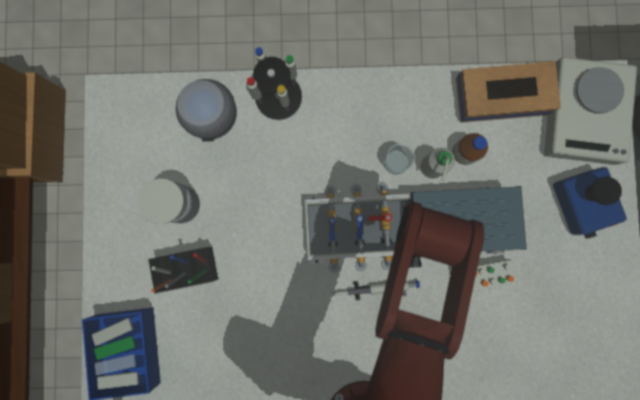

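The top view shows the cover over the closed half (cols ~412–525), the red handle square at (377,218), and all the bystanders at the same pixels as before. I'm handing in.

```bash
python3 -c "
from rig import *
print(get_obs()['clock'],get_obs()['wrist_force']); print(sign_off())"
```

```text
13.875 [-0.69934446  0.47519049 -0.02687495]
the job is handed in; nothing more can be done
None
```

I slid the cover fully aside and pushed the red handle shut against its stop, then backed the arm clear and handed in at about 14 s. The sign-off reports no verdict.

**Last checks:**
- **Cover:** its edge is at y of about -128 mm, against about -129 mm worked out for the stop. The push ended at 17 N.
- **Red handle:** it measured 91.6° to the box's x axis, give or take about 2°, so it is square across its pipe. The fingertip did not move at 21 N.
- **Blue handles:** they measured about 2° and 4°, so both are still open.
- **Bystanders:** the top view and the depth comparison showed no shift. The arm hid part of the tube rack, so that one is only partly checked.

**What disagreed:**
- During the first cover push the fingertip rose to 107 mm, close to the cover's 110 mm top. I lowered it before going on.
- The red handle read only about 84° while the fingers hid part of it. The clear view afterwards gave the 91.6°.
- The tool tilted about 10° while pressing on the handle's stop. I levelled it as I backed off.

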